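# Swing the plate warmer over the sandwich plate

## Robot

A 6-joint arm with a two-finger parallel gripper is mounted at the origin on the work surface. World frame = base frame: x ahead of the robot, y to its left, z up, the work surface at z = 0. Lengths are in m, angles in degrees, forces in N, time in s.
With the tool pointing down it reaches from about 0.35 to 0.875 m from the base axis. Payload 4.2 kg.
Tool frame: the origin (TCP) lies midway between the tips of the shut fingers; the grasp point (between the pads) lies 19 mm behind it; z points along the fingers, y is the line along which they close (so a half turn about z gives the same grasp; the last joint's range is limited). The gripper opens to 87 mm and grips with 3 to 60 N. Pads are 19 mm wide; open, the fingers measure 117 mm over their backs; the gripper's body (75 mm by 190 mm) begins 51 mm behind the grasp point.
Start: joints at [-61.444, 22.042, 0.453, 0, -68.411, -14.817], TCP at [0.148, -0.607, 0.223] pointing down, gripper open.
Joint ranges: [-179.83, 179.83], [-69.29, 118.12], [-61.27, 80.66], [-181.25, 117.63], [-171.15, -9.14], [-177.46, 177.46]. Speed limits (degrees/s): [159.86, 159.86, 180, 180, 180, 180].

## Interface

Orientations are given as a 3x3 rotation matrix whose columns are the frame's x, y, z axes.
In Python, from station import * gives the robot as it stands.
- The arm moves only by the tool move_arm, never from a script. Its argument "targets" is text: rows parted by semicolons, each of 4 numbers parted by spaces: the shift along the world's x, y, z in units of 25 mm (1.0 is 25 mm), then the turn about the world's z in units of 5 degrees (1.0 is 5 degrees). In form: tx ty tz spin; .... A call has 1 to 10 rows; each row shifts and turns the commanded pose from where the row before left it; what a row does not reach is not made up. A row lasts 1/12 s, in which the tool goes at most 41.7 mm and 7.16 degrees, less where a joint would pass 70% of its speed; a pose out of reach is approached as far as the arm can. A call is refused whole if a number of a shift passes 1 or a number of a turn 1, either way. A call with a gripper value outside its range is refused whole. "gripper" is the finger opening in mm, from 0 to 87, set as the call begins (left out, the last holds). The fingers move at their own pace and stop on an object; the grip force is fixed at half the most. Time passes only in rows, so rows that do not move let the fingers close. It gives the time, the measured TCP pose, the force, the opening and the grip force at its end, in the units of the state.
- sense(): the state, without advancing time (a new reading comes with each control period).
- capture(name): name is "side" or "top"; returns a dict with "image" (384x512x3 uint8, blue, green, red), "fx", "fy", "cx", "cy" (pixels), "world_from_camera" (4x4, takes a point from camera to world coordinates). Camera axes: x right, y up, looking along -z (the intrinsics and any distortion apply to the point x, -y, -z); pixel columns grow to the right and rows downward; lengths in m; the calibration is good to about 2 mm. A picture is of the moment at which its call begins. There is no depth.
- finish_job(): hands the job in; it is judged then, once.
The state is a dict: "time_s": time; "joints": joint angles; "joint_velocities": joint speeds; "effort": joint torques, N m; "tcp_pos": TCP position; "ee_rot": TCP orientation; "wrist_force": force on the tool from outside, world axes, zero at the start; "moment": the same for the moment, N m; "gripper_width": opening from 0.0 (shut) to 1.0 (fully open); "gripper_force": force on a finger pad.
Only numpy, scipy, OpenCV 4.12 (cv2) and the standard library are available. Lean on these libraries where they do the work, as an engineer would, in place of code of your own. Each camera call takes 0.05 s, during which the arm holds its last target. There are 200 camera calls.

## Task

Swing the long strip warmer on its post round until it stands lengthwise over the middle of the sandwich plate, leave it there at rest with your hand off it, and see that it stays still for two seconds before you finish. It is heavy, runs freely on ball bearings and its wire guards are springy, so push it gently and slow it down by hand: no hard knocks, and never let it slam into the end of its swing. Leave the plate and the other things on the counter where they are.

Things in the scene. Friction and masses are not known exactly. Their poses are not given: they have to be found in the camera images.
- warmer (a joint): Swing angle of the strip warmer about its post, rad, positive anticlockwise from above; 0 = mid-swing, stops at -1.0 and +1.0. Nominal mass 7 kg, inertia about the post 0.40 kg m2; ball bearings with only 0.0015 N m friction and 0.003 N m s/rad damping, so it coasts far when let go (mass and friction vary). Too wide to grip: push and brake it on its long sides, some 300 mm from the post.
- pivot (a point): Point on the axis of swing, the upright post's axis, 305 mm above the counter. The post, 40 mm thick, stands on a 150 mm square base bolted down on the far side; the warmer's hub on it, 72 mm across, rises to 323 mm.
- warmer_mid (a point): Point in the warmer, a long aluminium box held out level from the post towards the robot: 30 to 420 mm from the post axis, 250 to 305 mm above the counter, 140 mm wide over the upright wire guards on its long sides. The guards spring back: 0.4 N per mm, 12 mm of give. This point: on its lengthwise centre line, 270 mm from the post axis, 277.5 mm up. x: along it to the post; y: across; z up.
- plate: White round plate, 230 mm across and 20 mm high, with a toasted sandwich in two halves on it (35 mm high in all). Origin: centre of its underside, on the counter. It stands 240 to 360 mm from the post axis, at the start 0.6 to 1.5 rad of swing away from the warmer.
- tumbler: Bystander: drinking glass, 76 mm across, 110 mm high; origin at the centre of its underside.
- napkins: Bystander: steel napkin dispenser, 130 x 100 mm, 106 mm high; origin at the centre of its underside.
- sauce: Bystander: sauce bottle, 58 mm across, 170 mm high; origin at the centre of its underside.
- mug: Bystander: white mug, 84 mm across, 85 mm high; origin at the centre of its underside.
Mind the look-alikes: they are no part of the job. Of the things that look like the plate, take the one that is farthest to the robot's left at the start.

How it is judged:
By the outcome, as a careful person would: the job done as asked, in the order asked, and still so for the second after the job is handed in, with the robot touching nothing.
It also fails if it takes over 43 s, if anything falls off the work surface, if the arm or the gripper's body presses on something with over 40 N, if the wrist force passes 120 N, or if a joint passes its speed limit or range.

## Working session

There is one attempt and no reset: what is moved stays moved. The work goes in short steps, Python scripts to look and compute and a tool call to move; the robot and the scene stay as the last step left them, time stands still between calls to the robot, and variables do not carry over. Pictures are saved under pics/ and viewed, at most 10 in all, crops included, and the job is handed in when it is done.

Besides the shell and the picture viewer there is one more tool, called as name(argument=value, ...) on one line, values as JSON. move_arm: Moves the arm, as the interface text tells. Its arguments: {"type":"object","properties":{"targets":{"type":"string"},"gripper":{"type":"number"}},"required":["targets"]}

```bash
mkdir -p pics; cat > h.py <<'E'
from station import *
import numpy as np, cv2
def ray(c,u,v):
    T=np.array(c["world_from_camera"]); d=np.array([(u-c["cx"])/c["fx"],-(v-c["cy"])/c["fy"],-1.])
    return T[:3,3],T[:3,:3]@d
def onz(c,u,v,z):
    o,d=ray(c,u,v); return o+d*(z-o[2])/d[2]
def proj(c,p):
    T=np.linalg.inv(np.array(c["world_from_camera"])); q=T[:3,:3]@np.array(p)+T[:3,3]
    return c["fx"]*q[0]/-q[2]+c["cx"], c["cy"]+c["fy"]*q[1]/q[2]
E
python3 - <<'E'
from h import *
for n in("top","side"):
    c=capture(n); cv2.imwrite(f"pics/{n}0.png",c["image"]); print(n,[k for k in c],c["fx"],np.round(c["world_from_camera"],3).tolist())
s=sense();print(s["time_s"],s["tcp_pos"],s["ee_rot"],s["wrist_force"])
E
```

```text
top ['image', 'fx', 'fy', 'cx', 'cy', 'world_from_camera'] 369.1526245863435 [[0.012, 0.984, -0.176, 0.305], [-1.0, 0.013, 0.003, -0.011], [0.005, 0.176, 0.984, 1.359], [0.0, 0.0, 0.0, 1.0]]
side ['image', 'fx', 'fy', 'cx', 'cy', 'world_from_camera'] 455.43641332438347 [[-0.974, 0.165, -0.156, 0.291], [-0.227, -0.691, 0.687, 0.833], [0.005, 0.704, 0.71, 1.088], [0.0, 0.0, 0.0, 1.0]]
0.1 [ 0.14835072 -0.60658936  0.22157564] [[-9.71414052e-01 -2.37390874e-01 -5.59389750e-04]
 [-2.37391512e-01  9.71412257e-01  1.87004175e-03]
 [ 9.94672146e-05  1.94937921e-03 -9.99998095e-01]] [ 0.21660672 -0.8220417  -0.06162079]
```

View pics/top0.png

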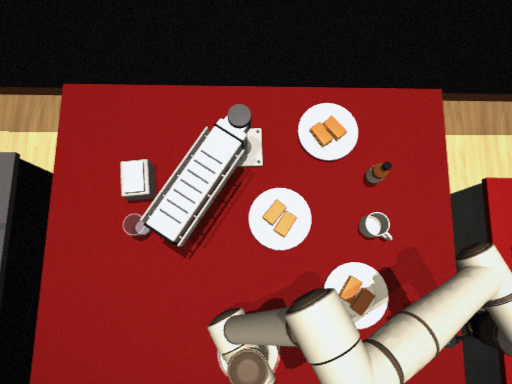

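View pics/side0.png

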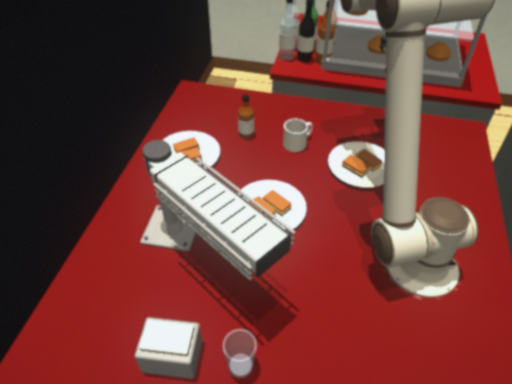

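Top view: the warmer runs from its hub at (239,116) to its end near (165,232). Plates with sandwiches are at (328,131), (280,218) and (356,295). The one farthest to the robot's left (image left = +y) is (280,218). I'll measure these and confirm in a crop.

```bash
cat >> h.py <<'E'
def warmer(c,P):
    # angle of warmer from its bright top face, z=.305
    im=c["image"].astype(int); m=((im.min(2)>150)).astype(np.uint8)
    n,l,st,ce=cv2.connectedComponentsWithStats(m)
    best=None
    for i in range(1,n):
        if st[i,4]<300: continue
        ys,xs=np.where(l==i); p=np.array([onz(c,u,v,.305)[:2] for u,v in zip(xs,ys)])
        yield i,st[i,4],p
E
python3 - <<'E'
from h import *
c=capture("top"); im=c["image"]
g=cv2.cvtColor(im,cv2.COLOR_BGR2HSV)
m=((g[...,1]<60)&(g[...,2]>120)).astype(np.uint8)
m=cv2.morphologyEx(m,cv2.MORPH_OPEN,np.ones((3,3)))
cs,_=cv2.findContours(m,cv2.RETR_EXTERNAL,cv2.CHAIN_APPROX_NONE)
for k in cs:
    if cv2.contourArea(k)<300: continue
    e=cv2.fitEllipse(k); r=cv2.minAreaRect(k)
    print(np.round(e[0],1),np.round(e[1],1),"rect",np.round(r[0],1),np.round(r[1],1),round(r[2],1),"z.02",np.round(onz(c,*e[0],.02),3), "boxz.305",[np.round(onz(c,*q,.305)[:2],3).tolist() for q in cv2.boxPoints(r)])
# hub: dark disc
d=((g[...,2]<90)&(g[...,1]<60)).astype(np.uint8); d[:95]=0;d[140:]=0;d[:,:215]=0;d[:,265:]=0
ys,xs=np.where(d); print("dark",xs.min(),xs.max(),ys.min(),ys.max(), xs.mean(),ys.mean(),len(xs))
print("hub",onz(c,239,116,.323),"tumbler",onz(c,134,225,.05),"napk",onz(c,137,178,.1))
for p in [(0,0,0),(0.148,-0.607,.22)]: print(proj(c,p))
cv2.imwrite("pics/crop1.png",cv2.resize(im[80:350,110:400],None,fx=2.2,fy=2.2,interpolation=cv2.INTER_CUBIC))
E
```

```text
[360.2 366.8] [41.1 84.4] rect [356.5 362.5] [41. 85.] 90.0 z.02 [-0.04  -0.381  0.02 ] boxz.305 [[0.095, -0.179], [0.098, -0.41], [-0.006, -0.404], [-0.008, -0.177]]
[250.2 346.4] [65.1 72. ] rect [249.9 351.2] [83.6 62.5] 2.1 z.02 [ 0.022 -0.005  0.02 ] boxz.305 [[-0.006, 0.108], [0.153, 0.107], [0.148, -0.122], [-0.011, -0.115]]
[408.2 345. ] [50.8 60.5] rect [408.7 344.6] [55.1 48.3] 55.0 z.02 [ 0.032 -0.549  0.02 ] boxz.305 [[0.113, -0.34], [0.187, -0.453], [0.07, -0.531], [-0.001, -0.419]]
[504.4 314.4] [16.9 36.8] rect [502.  318.5] [35. 18.] 90.0 z.02 [ 0.138 -0.892  0.02 ] boxz.305 [[0.209, -0.677], [0.209, -0.727], [0.117, -0.717], [0.116, -0.667]]
[339.5 312. ] [ 66.6 119.7] rect [338.3 311.6] [ 67.3 112.2] 46.0 z.02 [ 0.139 -0.315  0.02 ] boxz.305 [[0.135, -0.072], [0.348, -0.3], [0.217, -0.425], [0.012, -0.197]]
[464.3 296.3] [ 51.9 129.7] rect [464.4 294.4] [ 55.7 106.4] 51.7 z.02 [ 0.197 -0.757  0.02 ] boxz.305 [[0.194, -0.433], [0.378, -0.682], [0.258, -0.767], [0.081, -0.52]]
[279.6 218.6] [61.5 62.4] rect [280.  218.5] [61. 62.] 90.0 z.02 [ 0.464 -0.106  0.02 ] boxz
[... 332 characters left out ...]
 [[0.416, 0.302], [0.718, 0.115], [0.656, 0.027], [0.36, 0.216]]
[241.8 141.9] [36. 54.] rect [246.2 138.1] [61.3 34.2] 57.6 z.02 [0.754 0.037 0.02 ] boxz.305 [[0.722, 0.108], [0.782, 0.022], [0.62, -0.078], [0.563, 0.007]]
[327.6 131.2] [56.4 59.8] rect [327.5 131.5] [57. 59.] 90.0 z.02 [ 0.801 -0.288  0.02 ] boxz.305 [[0.784, -0.141], [0.787, -0.321], [0.607, -0.314], [0.605, -0.14]]
dark 215 257 118 139 237.98373983739836 127.6910569105691 123
hub [0.73262476 0.03620881 0.323     ] tumbler [0.43145181 0.41299519 0.05      ] napk [0.59097418 0.39774963 0.1       ]
(np.float64(248.79259259616637), np.float64(351.70868729065654))
(np.float64(453.2952938210824), np.float64(318.8907454307566))
```

View pics/crop1.png

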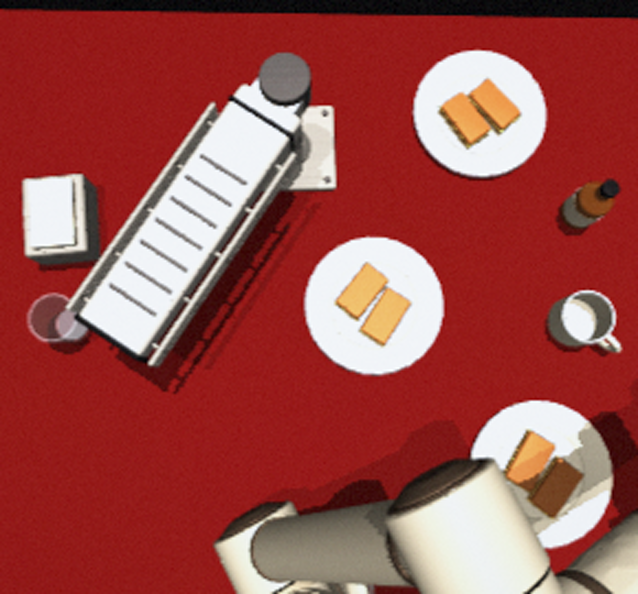

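Candidates are (328,131), (280,218) and (356,295), all whole white plates with sandwiches. The leftmost is (280,218), at y=-0.106; the others are at y≈-0.29 and -0.3. It lies 0.304 m from the pivot, which is in range, so it is the target. The target swing direction is φ≈0.486 from -x, and the warmer is now at ≈-0.567. Next I'll build a slot-based angle tracker while the arm moves up and over.

```bash
cat >> h.py <<'E'
P=np.array([.733,.036])
def slots(c):
    g=cv2.cvtColor(c["image"],cv2.COLOR_BGR2GRAY); hs=cv2.cvtColor(c["image"],cv2.COLOR_BGR2HSV)
    bh=cv2.morphologyEx(g,cv2.MORPH_BLACKHAT,np.ones((7,7)))
    m=((bh>45)&(hs[...,1]<90)).astype(np.uint8)
    n,l,st,ce=cv2.connectedComponentsWithStats(m); out=[]
    for i in range(1,n):
        if not 15<st[i,4]<200: continue
        ys,xs=np.where(l==i); r=cv2.minAreaRect(np.c_[xs,ys].astype(np.float32))
        if max(r[1])<3*min(r[1])+2: continue
        d=onz(c,*r[0],.305)[:2]-P; R=np.hypot(*d)
        if not .1<R<.4: continue
        # slot must lie across the radius
        k=cv2.boxPoints(r); a,b=(k[0]+k[1])/2,(k[2]+k[3])/2
        if np.hypot(*(k[0]-k[1]))>np.hypot(*(k[1]-k[2])): a,b=(k[1]+k[2])/2,(k[3]+k[0])/2
        e=onz(c,*a,.305)[:2]-onz(c,*b,.305)[:2]; L=np.hypot(*e)
        if not .04<L<.12 or abs(e@d)/(L*R)>.25: continue
        out.append((R,np.arctan2(-d[1],-d[0])))
    return sorted(out)
def phi():
    r=[]
    for n in("top","side"):
        t=sense()["time_s"]; s=slots(capture(n)); f=[x[1] for x in s]
        r.append((n,round(t,2),len(f),round(float(np.median(f)),4) if f else None, round(float(np.std(f)),3) if f else None))
    s=sense(); return r,round(s["time_s"],2),np.round(s["tcp_pos"],3),np.round(s["wrist_force"],2)
E
python3 -c "
from h import *
print(phi())
for n in('top','side'): print(np.round(slots(capture(n)),3).tolist())"
```

```text
([('top', 0.15, 7, -0.5776, 0.007), ('side', 0.2, 7, -0.5723, 0.003)], 0.25, array([ 0.148, -0.607,  0.222]), array([ 0.8 , -0.42, -0.46]))
[[0.146, -0.593], [0.181, -0.588], [0.216, -0.583], [0.251, -0.577], [0.286, -0.575], [0.321, -0.574], [0.355, -0.573]]
[[0.145, -0.575], [0.18, -0.577], [0.215, -0.572], [0.251, -0.574], [0.285, -0.57], [0.32, -0.569], [0.355, -0.572]]
```

move_arm(targets="0.5 1 1 0;0.5 1 1 0;0.5 1 1 0;0.5 1 1 0;0.5 1 1 0;0.5 1 0.5 0;0.5 1 0.5 0;0.5 1 0.5 0;0.5 1 0.5 0;0.5 1 0 0", gripper=0)

```text
time_s: 1.18
tcp_pos: [0.2743, -0.3566, 0.4005]
ee_rot: [[-0.971, -0.237, 0.004], [-0.237, 0.971, -0.004], [-0.003, -0.005, -1.0]]
wrist_force: [0.2, -0.4, 0.7]
gripper_width: 0.328
gripper_force: 0.0
```

move_arm(targets="0.8 1 0 0;0.8 1 0 0;0.8 1 0 0;0.8 1 0 -1;0.8 1 0 -1;0.8 1 0 -1;0.8 1 0 -1;0.8 1 0 -1;0 1 0 -1;0 1 0 -1")

```text
time_s: 2.02
tcp_pos: [0.4341, -0.1056, 0.3969]
ee_rot: [[-0.93, 0.366, -0.001], [0.366, 0.93, 0.0], [0.001, -0.0, -1.0]]
wrist_force: [-0.3, 0.2, 0.6]
gripper_width: 0.003
gripper_force: 0.0
```

move_arm(targets="0.3 1 0 -1;0.3 1 0 -1;0.3 1 0 0;0.3 1 0 0;0.3 1 0 0;0.3 1 0 0;0.3 1 0 0;0.3 1 0 0;0.3 1 0 0;0.3 1 0 0")

```text
time_s: 2.85
tcp_pos: [0.5085, 0.1442, 0.3977]
ee_rot: [[-0.855, 0.519, 0.0], [0.519, 0.855, 0.0], [-0.0, 0.0, -1.0]]
wrist_force: [-0.5, 0.3, 0.4]
gripper_width: 0.004
gripper_force: 0.0
```

move_arm(targets="0.3 1 0 0;0.3 1 0 0;0.3 1 0 0;0.3 1 0 0;0.2 1 0 0;0 1 0 0;0 0 -1 0;0 0 -1 0;0 0 -1 0;0 0 -1 0")

```text
time_s: 3.68
tcp_pos: [0.5432, 0.2931, 0.2964]
ee_rot: [[-0.855, 0.519, 0.0], [0.519, 0.855, 0.0], [0.0, 0.0, -1.0]]
wrist_force: [0.8, -0.2, 0.2]
gripper_width: 0.002
gripper_force: 0.0
```

```bash
python3 -c "
from h import *
print(phi());print(np.round(sense()['joints'],1))
c=capture('side');cv2.imwrite('pics/s1.png',c['image'])"
```

```text
([('top', 3.68, 7, -0.5774, 0.005), ('side', 3.73, 0, None, None)], 3.78, array([0.541, 0.292, 0.293]), array([-0.76, -0.54, -0.25]))
[ 4.330e+01  1.920e+01  6.300e+00 -1.000e-01 -7.760e+01 -1.646e+02]
```

View pics/s1.png

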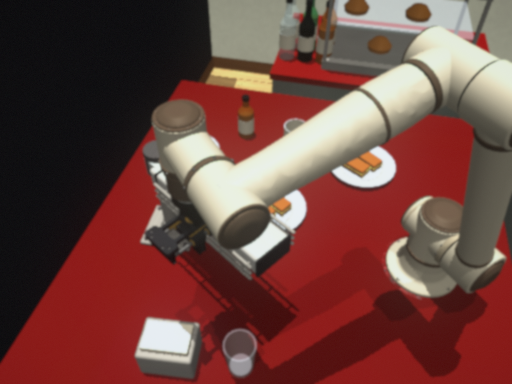

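move_arm(targets="0 0 -0.7 0;0 0 -0.7 0;-0.11 -0.17 0 0;-0.11 -0.17 0 0;-0.11 -0.17 0 0;-0.055 -0.085 0 0;-0.055 -0.085 0 0;-0.055 -0.085 0 0;-0.055 -0.085 0 0;-0.055 -0.085 0 0")

```text
time_s: 4.67
tcp_pos: [0.5283, 0.2694, 0.2629]
ee_rot: [[-0.855, 0.519, 0.0], [0.519, 0.855, 0.0], [-0.0, 0.0, -1.0]]
wrist_force: [-0.3, 1.0, 0.5]
gripper_width: 0.006
gripper_force: 0.0
```

```bash
python3 -c "
from h import *
print(phi())"
```

```text
([('top', 4.67, 4, -0.5854, 0.007), ('side', 4.72, 0, None, None)], 4.77, array([0.528, 0.269, 0.263]), array([ 0.45, -0.82,  0.02]))
```

move_arm(targets="-0.04 -0.07 0 0;-0.055 -0.085 0 0;-0.055 -0.085 0 0;-0.055 -0.085 0 0;-0.055 -0.085 0 0;-0.055 -0.085 0 0")

```text
time_s: 5.27
tcp_pos: [0.5202, 0.2568, 0.2625]
ee_rot: [[-0.855, 0.519, -0.0], [0.519, 0.855, -0.0], [-0.0, -0.0, -1.0]]
wrist_force: [0.6, -0.6, 0.6]
gripper_width: 0.006
gripper_force: 0.0
```

```bash
python3 -c "
from h import *
print(phi());print(phi())"
```

```text
([('top', 5.27, 4, -0.5384, 0.006), ('side', 5.32, 0, None, None)], 5.37, array([0.52 , 0.257, 0.263]), array([0.02, 0.7 , 0.12]))
([('top', 5.37, 4, -0.5181, 0.006), ('side', 5.42, 0, None, None)], 5.47, array([0.52 , 0.257, 0.263]), array([-0.33, -0.03, -0.67]))
```

move_arm(targets="0 0 1 0;0 0 1 0;0 0 1 0;0 -1 0.6 0;0 -1 0 0;0 -1 0 1;0 -1 0 1;0 -1 0 1;0 -1 0 1;0 -1 0 1")

```text
time_s: 6.3
tcp_pos: [0.5203, 0.0809, 0.3526]
ee_rot: [[-0.995, 0.105, -0.0], [0.105, 0.995, -0.0], [-0.0, -0.0, -1.0]]
wrist_force: [-0.2, 0.4, 0.1]
gripper_width: 0.005
gripper_force: 0.0
```

move_arm(targets="0 -1 0 1;0 -1 0 1;0 -1 0 1;0 -1 0 1;0 -1 0 1;0 -1 0 1;-0.2 -1 0 0;-0.2 -1 0 0;-0.2 -1 0 0;-0.2 -1 0 0")

```text
time_s: 7.13
tcp_pos: [0.5, -0.1691, 0.3526]
ee_rot: [[-0.915, -0.403, -0.0], [-0.403, 0.915, -0.0], [0.0, -0.0, -1.0]]
wrist_force: [-0.3, -0.9, -0.0]
gripper_width: 0.002
gripper_force: 0.0
```

```bash
python3 -c "
from h import *
print(phi());print(phi())"
```

```text
([('top', 7.13, 0, None, None), ('side', 7.18, 6, -0.154, 0.002)], 7.23, array([ 0.5  , -0.17 ,  0.353]), array([-0.76,  0.44, -0.51]))
([('top', 7.23, 0, None, None), ('side', 7.28, 6, -0.1377, 0.011)], 7.33, array([ 0.5  , -0.168,  0.352]), array([ 0.08, -0.06, -0.9 ]))
```

move_arm(targets="0 0 -1 0;0 0 -1 0;0 0 -1 0;0 0 -0.6 0;0 0 0 0;0 0 0 0")

```text
time_s: 7.83
tcp_pos: [0.5007, -0.1672, 0.2624]
ee_rot: [[-0.915, -0.404, -0.001], [-0.404, 0.915, -0.0], [0.001, 0.0, -1.0]]
wrist_force: [0.4, 0.0, 0.8]
gripper_width: 0.005
gripper_force: 0.0
```

```bash
python3 -c "
from h import *
print(phi())"
```

```text
([('top', 7.83, 0, None, None), ('side', 7.88, 6, -0.0272, 0.01)], 7.93, array([ 0.502, -0.168,  0.264]), array([-0.11, -0.82,  0.64]))
```

move_arm(targets="0 0 0 0;0 0 0 0;0 0 0 0;0 0 0 0;0 0 0 0;0 0 0 0;0 0 0 0")

```text
time_s: 8.52
tcp_pos: [0.5004, -0.1679, 0.2626]
ee_rot: [[-0.915, -0.403, -0.0], [-0.403, 0.915, -0.0], [0.0, -0.0, -1.0]]
wrist_force: [0.0, -0.0, 0.3]
gripper_width: 0.008
gripper_force: 0.0
```

```bash
python3 -c "
from h import *
print(phi())
c=capture('side');cv2.imwrite('pics/s2.png',c['image'])"
```

```text
([('top', 8.52, 0, None, None), ('side', 8.57, 5, 0.0992, 0.018)], 8.62, array([ 0.5  , -0.168,  0.263]), array([ 0.17,  0.57, -0.26]))
```

View pics/s2.png

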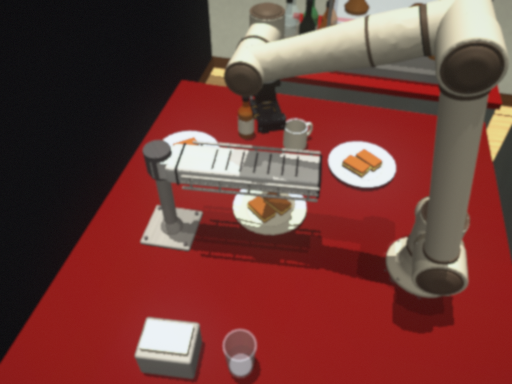

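move_arm(targets="0 0 0 0;0 0 0 0;0 0 0 0;0 0 0 0;0 0 0 0;0 0 0 0;0 0 0 0;0 0 0 0;0 0 0 0;0 0 0 0")

```text
time_s: 9.5
tcp_pos: [0.5005, -0.1678, 0.2626]
ee_rot: [[-0.915, -0.403, 0.0], [-0.403, 0.915, -0.0], [-0.0, -0.0, -1.0]]
wrist_force: [-0.7, 0.2, -0.2]
gripper_width: 0.002
gripper_force: 0.0
```

```bash
python3 -c "
from h import *
print(phi())"
```

```text
([('top', 9.5, 0, None, None), ('side', 9.55, 4, 0.2867, 0.006)], 9.6, array([ 0.5  , -0.168,  0.263]), array([-0.  , -0.26,  0.18]))
```

move_arm(targets="0 0 0 0;0 0 0 0;0 0 0 0;0 0 0 0;0 0 0 0")

```text
time_s: 10.02
tcp_pos: [0.5005, -0.1678, 0.2625]
ee_rot: [[-0.915, -0.403, 0.0], [-0.403, 0.915, 0.0], [-0.0, -0.0, -1.0]]
wrist_force: [0.7, -0.4, -0.1]
gripper_width: 0.006
gripper_force: 0.0
```

```bash
python3 -c "
from h import *
print(phi())"
```

```text
([('top', 10.02, 0, None, None), ('side', 10.07, 4, 0.3759, 0.008)], 10.12, array([ 0.5  , -0.168,  0.263]), array([-0.64, -0.5 , -0.3 ]))
```

move_arm(targets="0 0 0 0;0 0 0 0;0 0 0 0;0.02 -0.04 0 0;0.04 -0.08 0 0;0.04 -0.08 0 0;0.04 -0.08 0 0;0.04 -0.08 0 0")

```text
time_s: 10.78
tcp_pos: [0.5054, -0.1772, 0.2626]
ee_rot: [[-0.915, -0.403, 0.001], [-0.403, 0.915, -0.0], [-0.001, -0.0, -1.0]]
wrist_force: [0.7, 0.0, -0.5]
gripper_width: 0.006
gripper_force: 0.4
```

```bash
python3 -c "
from h import *
print(phi())"
```

```text
([('top', 10.78, 2, 0.4567, 0.026), ('side', 10.83, 4, 0.5009, 0.022)], 10.88, array([ 0.506, -0.177,  0.263]), array([ 1.81, -1.08,  0.92]))
```

move_arm(targets="0.07 -0.14 0 0;0.1 -0.2 0 0")

```text
time_s: 11.05
tcp_pos: [0.509, -0.1854, 0.2626]
ee_rot: [[-0.915, -0.403, -0.001], [-0.403, 0.915, 0.0], [0.0, 0.0, -1.0]]
wrist_force: [-0.2, -0.3, 0.1]
gripper_width: 0.002
gripper_force: 0.0
```

```bash
python3 -c "
from h import *
print(phi());print(phi());c=capture('side');cv2.imwrite('pics/s3.png',np.hstack([c['image'],capture('top')['image']])[80:320])"
```

```text
([('top', 11.05, 1, 0.4847, 0.0), ('side', 11.1, 4, 0.4959, 0.018)], 11.15, array([ 0.509, -0.186,  0.262]), array([-0.58, -0.84,  0.02]))
([('top', 11.15, 1, 0.483, 0.0), ('side', 11.2, 4, 0.4944, 0.026)], 11.25, array([ 0.509, -0.186,  0.262]), array([-0.09, -0.25,  0.19]))
```

```bash
python3 -c "
import cv2
a=cv2.imread('pics/s3.png');cv2.imwrite('pics/s3b.png',cv2.resize(a[:, :],(800,188)) if 0 else cv2.vconcat([cv2.resize(a[:170,120:400],None,fx=1.7,fy=1.7),cv2.resize(a[:170,632:912],None,fx=1.7,fy=1.7)]))"
```

```text
(no output)
```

View pics/s3b.png

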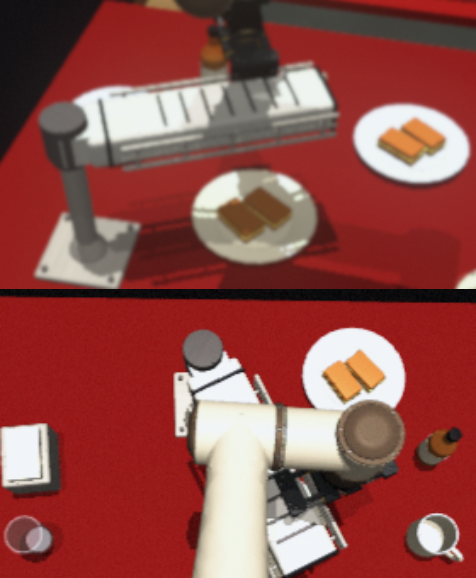

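The warmer (top crop, tip near (330,90)) is almost at rest over the plate, with the gripper clear beside it. I'll back off and get an unobstructed look.

move_arm(targets="0.4 -0.8 0 0;0.4 -0.8 0 0;0 -1 1 0;0 -1 1 0;0 -1 1 0;0 -1 1 0;-0.5 -1 0 0;-0.5 -1 0 0;-0.5 -1 0 0;-0.5 -1 0 0")

```text
time_s: 12.18
tcp_pos: [0.4786, -0.4262, 0.3626]
ee_rot: [[-0.915, -0.403, -0.0], [-0.403, 0.915, 0.0], [-0.0, 0.0, -1.0]]
wrist_force: [0.5, -0.3, 0.0]
gripper_width: 0.005
gripper_force: 0.0
```

```bash
python3 -c "
from h import *
print(phi());print(phi())"
```

```text
([('top', 12.18, 7, 0.4428, 0.003), ('side', 12.23, 7, 0.4487, 0.006)], 12.28, array([ 0.477, -0.428,  0.362]), array([-0.17, -0.43, -0.63]))
([('top', 12.28, 7, 0.4367, 0.003), ('side', 12.33, 7, 0.4418, 0.008)], 12.38, array([ 0.479, -0.426,  0.362]), array([ 0.98,  0.81, -1.04]))
```

move_arm(targets="0 0 0 0;0 0 0 0;0 0 0 0;0 0 0 0;0 0 0 0;0 0 0 0;0 0 0 0;0 0 0 0;0 0 0 0;0 0 0 0")

```text
time_s: 13.22
tcp_pos: [0.4792, -0.4254, 0.3625]
ee_rot: [[-0.915, -0.403, 0.0], [-0.403, 0.915, 0.0], [-0.0, 0.0, -1.0]]
wrist_force: [0.1, 0.2, -0.8]
gripper_width: 0.006
gripper_force: 0.0
```

```bash
python3 -c "
from h import *
print(phi())
for n in('top','side'):
    c=capture(n);print(np.round(slots(c),3).tolist());cv2.imwrite(f'pics/{n}4.png',c['image'])"
```

```text
([('top', 13.22, 7, 0.4057, 0.004), ('side', 13.27, 7, 0.4113, 0.007)], 13.32, array([ 0.479, -0.425,  0.363]), array([ 0.06,  0.55, -0.14]))
[[0.145, 0.405], [0.18, 0.404], [0.214, 0.4], [0.25, 0.404], [0.285, 0.397], [0.319, 0.398], [0.354, 0.401]]
[[0.147, 0.413], [0.182, 0.413], [0.217, 0.411], [0.252, 0.411], [0.287, 0.404], [0.322, 0.401], [0.357, 0.405]]
```

View pics/top4.png

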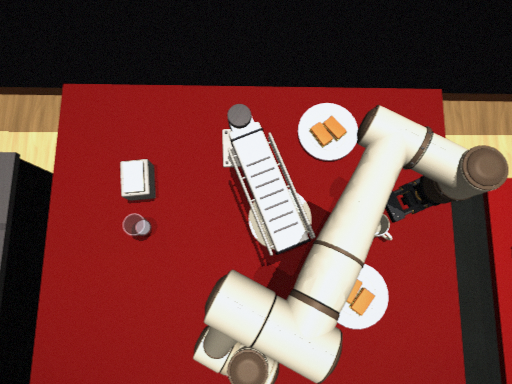

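move_arm(targets="-0.1 1 0 0;-0.1 1 0 0;-0.1 1 0 0;-0.1 1 0 0;-0.1 1 0 0;-0.1 1 0 0;-0.1 1 0 0;-0.1 1 0 0;-0.1 1 0 0;-0.1 1 0 0")

```text
time_s: 14.25
tcp_pos: [0.4538, -0.1742, 0.3628]
ee_rot: [[-0.915, -0.402, 0.001], [-0.402, 0.915, -0.0], [-0.001, -0.0, -1.0]]
wrist_force: [0.3, -0.4, -0.3]
gripper_width: 0.007
gripper_force: 0.0
```

move_arm(targets="-0.1 1 0 0;-0.1 1 0 0;-0.1 1 0 0;-0.1 1 0 0;-0.1 1 0 0;-0.1 1 0 0;-0.1 1 0 0;-0.1 1 0 0;-0.1 1 0 0;0 0 0 0")

```text
time_s: 15.08
tcp_pos: [0.4314, 0.0524, 0.3627]
ee_rot: [[-0.914, -0.406, 0.001], [-0.406, 0.914, 0.001], [-0.001, 0.001, -1.0]]
wrist_force: [-1.0, -0.3, -0.2]
gripper_width: 0.006
gripper_force: 0.0
```

```bash
python3 -c "
from h import *
print(phi())"
```

```text
([('top', 15.08, 6, 0.3504, 0.025), ('side', 15.13, 4, 0.3563, 0.002)], 15.18, array([0.432, 0.05 , 0.363]), array([ 0.64, -0.39,  0.2 ]))
```

move_arm(targets="0 0 -1 0;0 0 -1 0;0 0 -1 0;0 0 -1 0;0.07 -0.19 0 0;0.07 -0.19 0 0;0.07 -0.19 0 0;0.07 -0.19 0 0;0.03 -0.08 0 0;0.01 -0.02 0 0")

```text
time_s: 16.02
tcp_pos: [0.4404, 0.0277, 0.2636]
ee_rot: [[-0.916, -0.402, 0.002], [-0.402, 0.916, 0.001], [-0.002, -0.0, -1.0]]
wrist_force: [0.0, 0.5, 0.1]
gripper_width: 0.004
gripper_force: 0.0
```

```bash
cat >> h.py <<'E'
def gap(f,side,off=.085):
    d=np.array(sense()["tcp_pos"])[:2]-P; n=np.array([-np.sin(f),np.cos(f)])
    return round(float((d@n)*side-off),4)
E
python3 -c "
from h import *
r=phi();print(r);print([gap(x[3],1) for x in r[0] if x[3]])"
```

```text
([('top', 16.02, 4, 0.3257, 0.004), ('side', 16.07, 3, 0.3373, 0.004)], 16.12, array([0.44 , 0.028, 0.263]), array([-0.65,  0.16,  0.69]))
[0.0012, 0.0044]
```

move_arm(targets="0.01 -0.02 0 0;0.01 -0.02 0 0;0.01 -0.02 0 0;0.01 -0.02 0 0;0.01 -0.02 0 0;0.01 -0.02 0 0;0.01 -0.02 0 0")

```text
time_s: 16.7
tcp_pos: [0.4414, 0.0246, 0.2625]
ee_rot: [[-0.915, -0.403, -0.0], [-0.403, 0.915, -0.0], [0.0, 0.0, -1.0]]
wrist_force: [-0.1, 0.0, -0.2]
gripper_width: 0.008
gripper_force: 0.1
```

```bash
python3 -c "
from h import *
for i in range(2):
  r=phi();print(r);print([gap(x[3],1) for x in r[0] if x[3]])"
```

```text
([('top', 16.7, 4, 0.3245, 0.005), ('side', 16.75, 3, 0.3373, 0.004)], 16.8, array([0.442, 0.025, 0.263]), array([-0.27,  0.28,  0.01]))
[-0.0029, 0.0007]
([('top', 16.8, 4, 0.3324, 0.005), ('side', 16.85, 3, 0.3463, 0.009)], 16.9, array([0.442, 0.025, 0.263]), array([-0.32, -0.16, -0.39]))
[-0.0006, 0.0032]
```

move_arm(targets="0 0.1 1 0;0 0 1 0;0.4 -0.9 1 0;0.4 -0.9 0 0;0.4 -0.9 0 0;0.4 -0.9 0 0;0.4 -0.9 0 0;0.4 -1 0 0;0.4 -1 0 0;0.4 -1 0 0")

```text
time_s: 17.73
tcp_pos: [0.5218, -0.1616, 0.3375]
ee_rot: [[-0.915, -0.403, 0.0], [-0.403, 0.915, -0.0], [0.0, -0.0, -1.0]]
wrist_force: [-0.2, 0.4, -0.3]
gripper_width: 0.005
gripper_force: 0.0
```

move_arm(targets="0.4 -0.8 -0.4 0;0 0 -1 0;0 0 -1 0;0 0 -0.6 0")

```text
time_s: 18.07
tcp_pos: [0.5304, -0.1806, 0.2594]
ee_rot: [[-0.916, -0.401, -0.004], [-0.401, 0.916, 0.001], [0.003, 0.003, -1.0]]
wrist_force: [-0.4, 1.1, 0.1]
gripper_width: 0.006
gripper_force: 0.0
```

```bash
python3 -c "
from h import *
r=phi();print(r);print([gap(x[3],-1) for x in r[0] if x[3]])"
```

```text
([('top', 18.07, 0, None, None), ('side', 18.12, 4, 0.4169, 0.012)], 18.17, array([ 0.53 , -0.18 ,  0.259]), array([-0.17,  1.01,  0.43]))
[0.0304]
```

move_arm(targets="-0.07 0.14 0 0;-0.07 0.14 0 0;-0.07 0.14 0 0;0 0 0 0;0 0 0 0;0 0 0 0")

```text
time_s: 18.67
tcp_pos: [0.5264, -0.1697, 0.2633]
ee_rot: [[-0.915, -0.403, 0.001], [-0.403, 0.915, -0.0], [-0.001, -0.001, -1.0]]
wrist_force: [-0.1, -0.2, -0.0]
gripper_width: 0.002
gripper_force: 0.0
```

```bash
python3 -c "
from h import *
r=phi();print(r);print([gap(x[3],-1) for x in r[0] if x[3]])
print(slots(capture('side')),slots(capture('top')))"
```

```text
([('top', 18.67, 2, 0.4382, 0.001), ('side', 18.72, 3, 0.4479, 0.011)], 18.77, array([ 0.526, -0.17 ,  0.263]), array([ 1.07,  0.46, -0.08]))
[0.0137, 0.011]
[(np.float64(0.14713190362216205), np.float64(0.46849551257866984)), (np.float64(0.182465635917001), np.float64(0.4479399904075888)), (np.float64(0.35696130422099076), np.float64(0.4437996970211437))] [(np.float64(0.28467783692171916), np.float64(0.41930917147772523)), (np.float64(0.3168235982368667), np.float64(0.4473370141894659)), (np.float64(0.3545677752542907), np.float64(0.44475645088112964))]
```

move_arm(targets="-0.04 0.09 0 0;0 0 0 0;0 0 0 0;0 0 0 0")

```text
time_s: 19.2
tcp_pos: [0.5252, -0.1676, 0.2625]
ee_rot: [[-0.915, -0.403, -0.0], [-0.403, 0.915, -0.0], [0.0, -0.0, -1.0]]
wrist_force: [0.5, -0.1, 0.3]
gripper_width: 0.006
gripper_force: 0.0
```

```bash
cat >> h.py <<'E'
def far():
    o=[]
    for n in("top","side"):
        t=sense()["time_s"]; o.append((n,round(t,2),[round(float(f),4) for R,f in slots(capture(n)) if R>.3]))
    s=sense(); fs=[np.mean(x[2]) for x in o if x[2]]
    return o,round(s["time_s"],2),"gapR",[gap(f,-1) for f in fs],np.round(s["wrist_force"],1)
E
python3 -c "
from h import *
print(far())"
```

```text
([('top', 19.2, [0.4675, 0.4684]), ('side', 19.25, [0.4723])], 19.3, 'gapR', [0.003, 0.0018], array([-0.1, -0.4,  0.7]))
```

move_arm(targets="0 0 0 0;0.01 -0.02 0 0;0.01 -0.03 0 0;0.01 -0.02 0 0;0.01 -0.03 0 0;0.01 -0.03 0 0;0.02 -0.04 0 0;0.1 -0.2 0 0")

```text
time_s: 19.97
tcp_pos: [0.5293, -0.1767, 0.2627]
ee_rot: [[-0.915, -0.403, -0.0], [-0.403, 0.915, 0.0], [0.0, 0.0, -1.0]]
wrist_force: [-0.6, 0.9, -0.8]
gripper_width: 0.005
gripper_force: 0.0
```

```bash
python3 -c "
from h import *
print(far());print(far())"
```

```text
([('top', 19.97, [0.4917, 0.4938]), ('side', 20.02, [0.4988])], 20.07, 'gapR', [0.0069, 0.0052], array([0.3, 0.5, 0.7]))
([('top', 20.07, [0.4917, 0.4938]), ('side', 20.12, [0.4988])], 20.17, 'gapR', [0.0064, 0.0047], array([ 0.4,  0.2, -0.9]))
```

It is at rest at φ≈0.493, against a target of ≈0.486. I'll withdraw and watch it.

move_arm(targets="0.4 -0.8 0 0;0.4 -0.8 0 0;0 -0.5 1 0;0 -0.5 1 0;0 -1 1 0;0 -1 1 0;-0.5 -1 0 0;-0.5 -1 0 0;-0.5 -1 0 0;-0.5 -1 0 0")

```text
time_s: 21.0
tcp_pos: [0.4988, -0.3928, 0.3626]
ee_rot: [[-0.915, -0.403, 0.0], [-0.403, 0.915, 0.0], [-0.0, 0.0, -1.0]]
wrist_force: [0.4, -0.2, -0.5]
gripper_width: 0.004
gripper_force: 0.0
```

```bash
python3 -c "
from h import *
print(phi())"
```

```text
([('top', 21.0, 7, 0.5012, 0.004), ('side', 21.05, 6, 0.5072, 0.005)], 21.1, array([ 0.498, -0.395,  0.362]), array([ 0.33, -0.33, -0.29]))
```

move_arm(targets="0 0 0 0;0 0 0 0;0 0 0 0;0 0 0 0;0 0 0 0;0 0 0 0;0 0 0 0;0 0 0 0;0 0 0 0;0 0 0 0")

```text
time_s: 21.93
tcp_pos: [0.4995, -0.3918, 0.3625]
ee_rot: [[-0.915, -0.403, 0.0], [-0.403, 0.915, 0.0], [-0.0, 0.0, -1.0]]
wrist_force: [-0.2, -0.7, -0.4]
gripper_width: 0.006
gripper_force: 0.0
```

move_arm(targets="0 0 0 0;0 0 0 0;0 0 0 0;0 0 0 0;0 0 0 0;0 0 0 0;0 0 0 0;0 0 0 0;0 0 0 0;0 0 0 0")

```text
time_s: 22.77
tcp_pos: [0.4994, -0.3918, 0.3625]
ee_rot: [[-0.915, -0.403, -0.0], [-0.403, 0.915, 0.0], [0.0, 0.0, -1.0]]
wrist_force: [-0.6, -0.8, 0.1]
gripper_width: 0.006
gripper_force: 0.0
```

move_arm(targets="0 0 0 0;0 0 0 0;0 0 0 0;0 0 0 0;0 0 0 0;0 0 0 0;0 0 0 0;0 0 0 0;0 0 0 0;0 0 0 0")

```text
time_s: 23.6
tcp_pos: [0.4994, -0.3919, 0.3626]
ee_rot: [[-0.915, -0.403, 0.0], [-0.403, 0.915, -0.0], [0.0, -0.0, -1.0]]
wrist_force: [-0.1, -0.0, 0.2]
gripper_width: 0.004
gripper_force: 0.0
```

```bash
python3 -c "
from h import *
print(phi())
c=capture('top');cv2.imwrite('pics/t5.png',cv2.resize(c['image'][90:270,110:400],None,fx=2.5,fy=2.5))"
```

```text
([('top', 23.6, 7, 0.5084, 0.004), ('side', 23.65, 6, 0.5159, 0.006)], 23.7, array([ 0.499, -0.392,  0.363]), array([-0.29, -0.71,  0.71]))
```

View pics/t5.png

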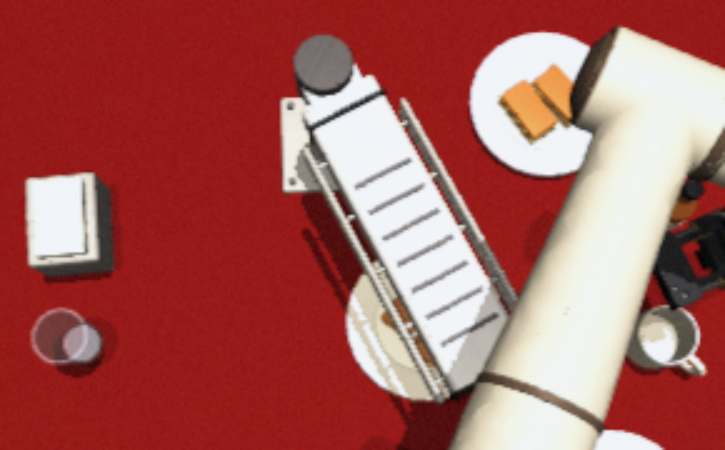

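```bash
python3 - <<'E'
from h import *
print(phi())
for n in("top","side"):
    c=capture(n); im=cv2.imread(f"pics/{n}0.png") ; g=cv2.cvtColor(im,cv2.COLOR_BGR2HSV)
    # plate rim points, initial image: low-saturation bright
    p0=np.array(proj(c,(.464,-.106,.02)))
    m=((g[...,1]<70)&(g[...,2]>110)).astype(np.uint8)
    pts=[]
    for a in np.arange(0,2*np.pi,.03):
        prev=None
        for R in np.arange(.095,.14,.0005):
            u,v=proj(c,(.464+R*np.cos(a),-.106+R*np.sin(a),.02))
            if m[int(round(v)),int(round(u))]==0: break
        if .105<R<.125: pts.append([.464+R*np.cos(a),-.106+R*np.sin(a)])
    q=np.array(pts); A=np.c_[2*q,np.ones(len(q))]; s=np.linalg.lstsq(A,(q**2).sum(1),rcond=None)[0]
    rad=np.sqrt(s[2]+s[:2]@s[:2]); print(n,"plate",s[:2],"r",rad,len(q))
    # line through slots (current), own ends: distance of plate centre from it
    X=np.array([P-R*np.array([np.cos(f),np.sin(f)]) for R,f in slots(c)])
    vx,vy,x0,y0=cv2.fitLine(X.astype(np.float32),cv2.DIST_L2,0,.01,.01).ravel()
    d=s[:2]-[x0,y0]; print("line az",np.arctan(vy/vx),"lateral",vx*d[1]-vy*d[0],"P lateral",vx*(P[1]-y0)-vy*(P[0]-x0))
E
```

```text
([('top', 23.75, 8, 0.5095, 0.272), ('side', 23.8, 6, 0.5159, 0.005)], 23.85, array([ 0.499, -0.392,  0.363]), array([ 0.01, -1.29, -0.21]))
top plate [ 0.46610376 -0.10557028] r 0.1153719296259063 210
line az 0.501621 lateral 0.006107779832498484 P lateral 0.0019008171461585427
side plate [ 0.46561672 -0.10772497] r 0.11853811400034232 119
line az 0.5063258 lateral 0.0061346696886245625 P lateral 0.002154632087164071
```

Both views put the plate's centre 6 mm from the warmer's centre line, which is well centred on a 230 mm plate. I'll check that it stays still for over two seconds.

move_arm(targets="0 0 0 0;0 0 0 0;0 0 0 0;0 0 0 0;0 0 0 0;0 0 0 0;0 0 0 0;0 0 0 0;0 0 0 0;0 0 0 0")

```text
time_s: 24.78
tcp_pos: [0.4995, -0.3918, 0.3625]
ee_rot: [[-0.915, -0.403, -0.0], [-0.403, 0.915, 0.0], [0.0, 0.0, -1.0]]
wrist_force: [-0.7, 0.1, -0.2]
gripper_width: 0.01
gripper_force: 0.0
```

move_arm(targets="0 0 0 0;0 0 0 0;0 0 0 0;0 0 0 0;0 0 0 0;0 0 0 0;0 0 0 0;0 0 0 0;0 0 0 0;0 0 0 0")

```text
time_s: 25.62
tcp_pos: [0.4994, -0.3919, 0.3625]
ee_rot: [[-0.915, -0.403, 0.0], [-0.403, 0.915, 0.0], [-0.0, 0.0, -1.0]]
wrist_force: [-0.4, -0.5, -1.2]
gripper_width: 0.004
gripper_force: 0.0
```

move_arm(targets="0 0 0 0;0 0 0 0;0 0 0 0;0 0 0 0;0 0 0 0;0 0 0 0;0 0 0 0;0 0 0 0;0 0 0 0;0 0 0 0")

```text
time_s: 26.45
tcp_pos: [0.4995, -0.3918, 0.3625]
ee_rot: [[-0.915, -0.403, 0.0], [-0.403, 0.915, 0.0], [-0.0, 0.0, -1.0]]
wrist_force: [-0.0, -0.6, 0.1]
gripper_width: 0.004
gripper_force: 0.0
```

```bash
python3 -c "
from h import *
print(phi())"
```

```text
([('top', 26.45, 8, 0.5094, 0.273), ('side', 26.5, 6, 0.5159, 0.005)], 26.55, array([ 0.499, -0.392,  0.363]), array([ 0.54, -0.34,  0.77]))
```

The angle is unchanged from 23.75 s to 26.5 s, so I'm handing it in.

```bash
python3 -c "
from station import *
print(finish_job())"
```

```text
the job is handed in; nothing more can be done
None
```

The warmer stands at rest over the leftmost sandwich plate, its centre line about 6 mm from the plate's centre; with the hand off it, it held still from 23.8 to 26.5 s, and I handed the job in at about 26.6 s.

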